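Open the child-resistant wash jar and box its cap

TASK

Open the child-resistant jar of print cleaner: press its cap down, keep it pressed while turning it anticlockwise past the ratchet, and lift it off. Stand the cap upright (grip bar up) inside the open grey box so that no print dust gets in it, then lower the box's hinged lid until it is fully closed. Leave the other things on the counter where they are.

Things in the scene. Friction and masses are not known exactly. Their poses are not given: they have to be found in the camera images.
- jar: Amber jar with a push-and-turn neck, fixed to the counter on a dark square foot (110 x 110 x 12 mm); body 84 mm across, neck 66 mm across, rim 85 mm high. Origin: centre of its underside, z up. Its yaw varies; while the cap is locked, the cap's x axis lies along the jar's x axis within 3 degrees.
- cap: White press-and-turn cap, 70 g, loose: a disc 74 mm across with a ribbed skirt, and on top an upright grip bar 56 mm long (along the cap's x), 18 mm wide (its y), 29 mm tall. Origin: centre of its underside, z up; disc top 22 mm, bar top 51 mm above it. Locked, the origin is 76 mm above the jar's origin, on the jar's axis, and catches hold it against turning and lifting (do not force it).
- keepbox: Open plain grey plastic box fixed to the counter, outside 130 mm (its x) by 150 mm (its y) by 65 mm high, walls and floor 4 mm. Origin: centre of its underside; its +x side carries the lid's hinge. The cap fits in upright with the lid shut.
- lid (a joint): Angle of the box's lid in rad: 0 closed flat on the box's rim, 1.57 standing upright, stop at 1.95; starts standing open at 1.5 to 1.8. The hinge is stiff: the lid stays where it is left and about 2 N at the free edge moves it.
- lid_hinge (a point): Middle of the lid's hinge line, on the lid's inner face, at the box's +x rim, 65.5 mm above the counter; the hinge line runs along the box's y.
- lid_edge (a point): Middle of the lid's free edge, half way through its thickness, 140 mm from the hinge. The lid is a grey plate 150 mm wide and 8 mm thick, no handle; closed, it overhangs the box's -x side by 10 mm.
- plainjar: Bystander: loose amber jar 72 mm across, 104 mm tall, with a plain smooth round white cap without a bar. Origin: centre of its underside.
- model: Bystander: red printed model of a building with a tower, 132 mm wide, 155 mm tall, loose on the blue build plate. Origin: centre of its underside.
- bust: Bystander: loose grey printed head, 92 mm across, 120 mm tall. Origin: centre of its underside.
- gluestick: Bystander: loose white glue stick standing upright, 26 mm across, 90 mm tall. Origin: centre of its underside.
- cup: Bystander: loose white ceramic cup, 72 mm across, 85 mm tall. Origin: centre of its underside.
- scraper: Bystander: print scraper lying flat, like a spatula. Origin: on its underside.
- cap_bar (a point): Centre of the cap's grip bar, 41 mm above the cap's origin, 19 mm above the disc; axes as the cap. The fingers can grip the bar's 18 mm width with their tips resting on the disc on both sides, and so press and turn the cap.
- jar_mouth (a point): Centre of the jar's rim. Sprung catch inside: push the cap straight down 4 to 7 mm (6 is good; it gives way at 7 N, 11 N at 6 mm, the disc meets the rim at 7 mm), keep it down and turn 60 degrees anticlockwise seen from above (free from 50, stop at 70). Released, it rises 4 mm above the locked height; then lift straight up, clear of the neck 25 mm up.
Not all that is in view belongs to the job. Leave any green or yellow look-alike of the cap alone. Leave any turquoise look-alike of the jar alone.

How it is judged:
By the outcome, as a careful person would: the job done as asked, in the order asked, and still so for the second after the job is handed in, with the robot touching nothing.
It also fails if it takes over 64 s, if anything falls off the work surface, if the arm or the gripper's body presses on something with over 40 N, if the wrist force passes 120 N, or if a joint passes its speed limit or range.

ROBOT

A 6-joint arm with a two-finger parallel gripper is mounted at the origin on the work surface. World frame = base frame: x ahead of the robot, y to its left, z up, the work surface at z = 0. Lengths are in m, angles in degrees, forces in N, time in s.
With the tool pointing down it reaches from about 0.325 to 0.85 m from the base axis. Payload 15.5 kg.
Tool frame: the origin (TCP) lies between the finger pads; the fingertips stand 19 mm ahead of it and the grasp point (between the pads) is the TCP; z points along the fingers, y is the direction in which the jaws open and shut (so a half turn about z gives the same grasp; the last joint's range is limited). The gripper opens to 91 mm and grips with 3 to 60 N. Pads are 32 mm wide; open, the fingers measure 118 mm over their backs; the gripper's body (76 mm by 178 mm) begins 60 mm behind the grasp point.
Start: joints at [59.387, 28.281, 77.091, -0, 74.628, -5.472], TCP at [0.266, 0.566, 0.233] pointing down, gripper open.
Joint ranges: [-166.48, 166.48], [-47.26, 123.95], [12.59, 153.08], [-70.14, 250.14], [6.76, 159.57], [-176.63, 176.63]. Speed limits (degrees/s): [108.29, 108.29, 147.25, 172.46, 172.46, 172.46].

INTERFACE

Orientations are given as [roll, pitch, yaw] about the fixed x, y, z axes, in that order (R = Rz(yaw) Ry(pitch) Rx(roll)).
In Python, from workcell import ctrl gives the robot as it stands.
- The arm moves only by the tool servo_tool, never from a script. Its argument "increments" is a list that holds one entry, the list of rows, each a list of 4 numbers: the shift along the tool's x, y, z in mm, then the turn about the tool's z in degrees. In form: [[[x, y, z, turn], ...]]. A call has 1 to 8 rows; each row shifts and turns the commanded pose from where the row before left it, along the tool's axes as they then stand; what a row does not reach is not made up. A row lasts 1/8 s, in which the tool goes at most 62.5 mm and 10.7 degrees, less where a joint would pass 70% of its speed; a pose out of reach is approached as far as the arm can. A call with a gripper value outside its range is refused whole. "jaw" is the opening, from -1 (shut) to 1 (fully open), so that 0 is half open, set as the call begins (left out, the last holds). The fingers move at their own pace and stop on an object; "force" is the grip in N (left out, the last holds). Time passes only in rows, so rows that do not move let the fingers close. It gives the time, the measured TCP pose, the force and the opening at its end, in the units of the state.
- ctrl.get_state(): the state, without advancing time (a new reading comes with each control period).
- ctrl.capture(name): name is "scene" or "top" or "wrist"; returns a dict with "pixels" (480x640x3 uint8, red, green, blue), "depth" (480x640 float32, m along the optical axis (not along the pixel's ray), 0 where there is no reading), "fx", "fy", "cx", "cy" (pixels), "rvec" (rotation vector, rad) and "tvec" (3), from world to camera coordinates, as OpenCV has them; the wrist camera has in their place "mount" (4x4, takes a point from camera to tool coordinates, whose origin is the TCP and whose axes are the flange's). Camera axes: x right, y down, z forward; pixel columns grow to the right and rows downward; lengths in m; the calibration is good to about 2 mm. A picture is of the moment at which its call begins: read the wrist's pose just before it.
- ctrl.job_done(): hands the job in, once; it reports no verdict.
Trained networks look in the newest picture that a camera, given by its name, has taken for a name from the list of things; names that differ only in an ending like _2 or _b are one class to them, and where a whole thing is asked for, a point or a joint stands for the part that bears it (a point fixed in the world has none). Each returns a list of dicts, best first, with "conf" (0 to 1); they miss things now and then, are a little off and sometimes report something else, mostly with a low value. They report only what shows in the picture. A call takes as long as a camera call. They do not tell look-alikes from the thing itself.
- ctrl.spot_in(camera, query): "point" ([x, y, z] in m, in world coordinates, good to about 4 mm: the middle of the surface that is visible of it).
- ctrl.cut_out(camera, query): "mask" (480x640 bool, what is visible of it).
The state is a dict: "clock": time; "joint_positions": joint angles; "qd": joint speeds; "joint_torque": joint torques, N m; "tool_pos": TCP position; "tool_rot": TCP orientation; "ft_force": force on the tool from outside, world axes, zero at the start; "moment": the same for the moment, N m; "grip_width": finger opening in m.
Only numpy, scipy, OpenCV 4.12 (cv2) and the standard library are available. Lean on these libraries where they do the work, as an engineer would, in place of code of your own. Each camera call takes 0.05 s, during which the arm holds its last target.

## Working session

There is one attempt and no reset: what is moved stays moved. The work goes in short steps, Python scripts to look and compute and a tool call to move; the robot and the scene stay as the last step left them, time stands still between calls to the robot, and variables do not carry over. Pictures are saved under pics/ and viewed, and the job is handed in when it is done.

Besides the shell and the picture viewer there is one more tool, called after ">>>" as name(argument=value, ...), one argument or row to a line, values as JSON. servo_tool: Moves the arm, as the interface text tells. Its arguments: {"type":"object","properties":{"increments":{"type":"array","items":{"type":"array","items":{"type":"array","items":{"type":"number"}}}},"jaw":{"type":"number"},"force":{"type":"number"}},"required":["increments"]}

```bash
mkdir -p pics; cat > h.py <<'E'
import numpy as np, cv2
from workcell import ctrl
from scipy.spatial.transform import Rotation as R
def cap(n):
    st=ctrl.get_state(); c=ctrl.capture(n); c['st']=st; return c
def save(c,f,crop=None,s=1):
    im=cv2.cvtColor(np.ascontiguousarray(c['pixels']),cv2.COLOR_RGB2BGR)
    if crop: im=im[crop[1]:crop[3],crop[0]:crop[2]]
    if s!=1: im=cv2.resize(im,None,fx=s,fy=s,interpolation=cv2.INTER_CUBIC)
    cv2.imwrite('pics/'+f,im)
def world(c):
    v,u=np.mgrid[0:480,0:640]; d=c['depth']
    p=np.stack([(u-c['cx'])/c['fx']*d,(v-c['cy'])/c['fy']*d,d],-1)
    if 'rvec' in c:
        Rm=cv2.Rodrigues(np.array(c['rvec'],float))[0]; return (p-np.array(c['tvec']).ravel())@Rm
    M=np.array(c['mount']); p=p@M[:3,:3].T+M[:3,3]
    st=c['st']; return p@R.from_euler('xyz',st['tool_rot'],degrees=True).as_matrix().T+np.array(st['tool_pos'])
E
python3 - <<'E'
from h import *
for n in ['scene','top']:
    c=cap(n); save(c,n+'1.png')
    for q in ['jar','cap','keepbox','lid','lid_edge','lid_hinge','cap_bar','jar_mouth','plainjar','model','bust','gluestick','cup','scraper']:
        print(n,q,[(np.round(r['point'],3).tolist(),round(r['conf'],2)) for r in ctrl.spot_in(n,q)])
print(ctrl.get_state())
E
```

```text
scene jar [([0.417, -0.051, 0.041], 0.8), ([0.528, -0.268, 0.016], 0.78)]
scene cap [([0.522, -0.378, 0.022], 0.98), ([0.633, -0.267, 0.021], 0.96), ([0.517, -0.248, 0.101], 0.6), ([0.817, -0.013, 0.037], 0.24)]
scene keepbox [([0.558, 0.216, 0.064], 0.62)]
scene lid [([0.568, 0.223, 0.137], 0.75)]
scene lid_edge [([0.565, 0.223, 0.143], 0.91)]
scene lid_hinge [([0.566, 0.222, 0.142], 0.68), ([0.749, -0.351, 0.073], 0.27)]
scene cap_bar [([0.518, -0.374, 0.021], 0.77), ([0.52, -0.252, 0.096], 0.75), ([0.634, -0.268, 0.018], 0.59)]
scene jar_mouth [([0.531, -0.271, 0.013], 0.87), ([0.416, -0.046, 0.041], 0.6)]
scene plainjar [([0.749, -0.353, 0.074], 0.91), ([0.564, 0.223, 0.14], 0.29)]
scene model [([0.817, -0.013, 0.04], 0.86), ([0.517, -0.25, 0.097], 0.74)]
scene bust [([0.709, 0.314, 0.075], 0.77)]
scene gluestick [([0.55, -0.008, 0.055], 0.93)]
scene cup [([0.403, -0.441, 0.068], 0.82)]
scene scraper [([0.249, -0.215, 0.006], 0.78)]
top jar [([0.488, -0.216, 0.013], 0.58)]
top cap [([0.498, -0.236, 0.1], 0.88), ([0.511, -0.359, 0.021], 0.74), ([0.623, -0.248, 0.024], 0.7)]
top ke
[... 643 characters left out ...]
[([0.233, -0.208, 0.001], 0.64)]
{'clock': 1.5, 'joint_positions': array([ 5.93877183e+01,  2.82824880e+01,  7.70916089e+01, -1.05557636e-03,
        7.46270646e+01, -5.47003645e+00]), 'qd': array([-0.05034846, -0.03154167, -0.03417537,  0.08221194, -0.00404356,
       -0.03693711]), 'joint_torque': array([ 1.96470296e-06, -8.78683877e+01, -3.82246184e+01,  7.06161163e-02,
        4.42644046e-02, -9.31881345e-06]), 'tool_pos': array([0.26552891, 0.56579405, 0.23290013]), 'tool_rot': array([-1.79998747e+02,  9.02437004e-04,  1.54858035e+02]), 'ft_force': array([ 0.56250645, -0.04882378,  0.64665409]), 'moment': array([ 0.0073006 ,  0.00985459, -0.00632412]), 'grip_width': 0.09143509976938642}
```

View pics/scene1.png

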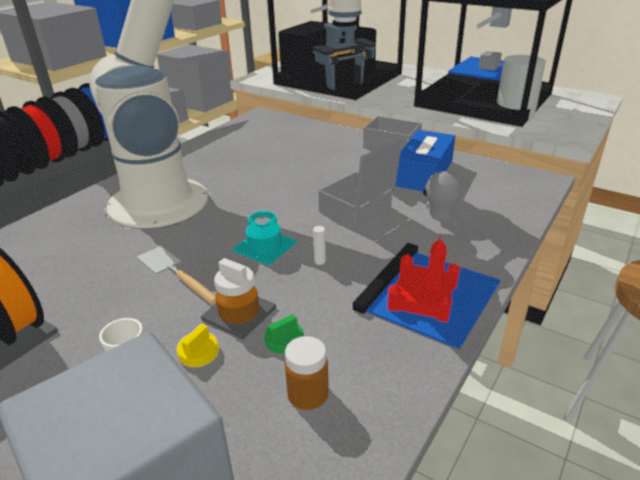

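View pics/top1.png

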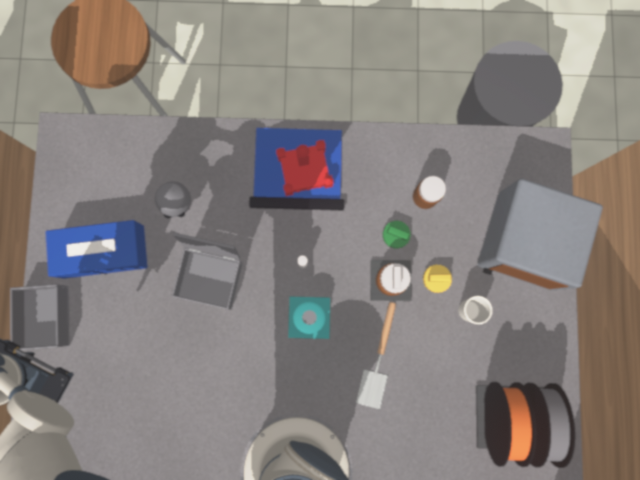

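```bash
python3 - <<'E'
from h import *
for n in ['scene','top']:
    c=cap(n); w=world(c); np.savez(n+'.npz',w=w,p=c['pixels'])
    px=c['pixels'].astype(int); hsv=cv2.cvtColor(c['pixels'],cv2.COLOR_RGB2HSV)
    roi=(w[...,0]>.44)&(w[...,0]<.56)&(w[...,1]>-.3)&(w[...,1]<-.19)&(c['depth']>0)
    for zl,zh in [(.09,.105),(.118,.135)]:
        m=roi&(w[...,2]>zl)&(w[...,2]<zh); q=w[m]
        print(n,zl,m.sum(),q.mean(0).round(4) if m.any() else'',q.min(0).round(3),q.max(0).round(3))
        if m.sum()>20: print(cv2.minAreaRect(q[:,:2].astype(np.float32)*1000))
    for name,lo,hi in [('green',(50,100,40),(75,255,255)),('yellow',(22,120,80),(35,255,255)),('teal',(80,100,60),(95,255,255))]:
        m=(cv2.inRange(hsv,lo,hi)>0)&(c['depth']>0)&(abs(w[...,0]-.5)<.3)&(abs(w[...,1])<.6); q=w[m]; 
        print(n,name,m.sum(),np.median(q,0).round(3),np.percentile(q,2,0).round(3),np.percentile(q,98,0).round(3))
    t=(abs(w[...,2])<.02)&(c['depth']>0)&(w[...,0]>.35)&(w[...,0]<.7)&(abs(w[...,1])<.4); print('table z',np.median(w[t][:,2]))
    save(c,n+'_j.png',(180,230,330,370) if n=='scene' else (340,200,480,320),5)
E
```

```text
scene 0.09 546 [ 0.5124 -0.2532  0.0968] [ 0.468 -0.28   0.09 ] [ 0.543 -0.205  0.105]
((509.3544006347656, -246.3638916015625), (75.96658325195312, 63.36994171142578), 46.33880615234375)
scene 0.118 234 [ 0.5062 -0.2435  0.1245] [ 0.476 -0.252  0.118] [ 0.532 -0.231  0.129]
((503.88470458984375, -242.0083465576172), (56.032936096191406, 19.697187423706055), 1.6384226083755493)
scene green 935 [ 0.635 -0.267  0.024] [ 0.603 -0.291  0.006] [ 0.655 -0.23   0.052]
scene yellow 1278 [ 0.52  -0.374  0.022] [ 0.478 -0.402  0.004] [ 0.547 -0.333  0.052]
scene teal 1854 [ 0.421 -0.048  0.033] [ 0.352 -0.078  0.003] [0.453 0.024 0.085]
table z -0.00033656483032227694
top 0.09 481 [ 0.5011 -0.2388  0.0967] [ 0.466 -0.277  0.09 ] [ 0.54  -0.204  0.105]
((502.71136474609375, -240.37088012695312), (73.9616928100586, 72.8028564453125), 0.10715984553098679)
top 0.118 166 [ 0.5017 -0.2398  0.1248] [ 0.474 -0.249  0.118] [ 0.53  -0.231  0.132]
((502.1180114746094, -240.0614471435547), (55.293827056884766, 18.31927490234375), 0.7546533346176147)
top green 449 [ 0.624 -0.25   0.023] [ 0.599 -0.281  0.014] [ 0.656 -0.223  0.053]
top yellow 584 [ 0.508 -0.362  0.022] [ 0.478 -0.395  0.014] [ 0.542 -0.332  0.054]
top teal 1367 [ 0.396 -0.024  0.015] [ 0.346 -0.074  0.004] [0.448 0.027 0.088]
table z -0.000886337443596653
```

View pics/top_j.png

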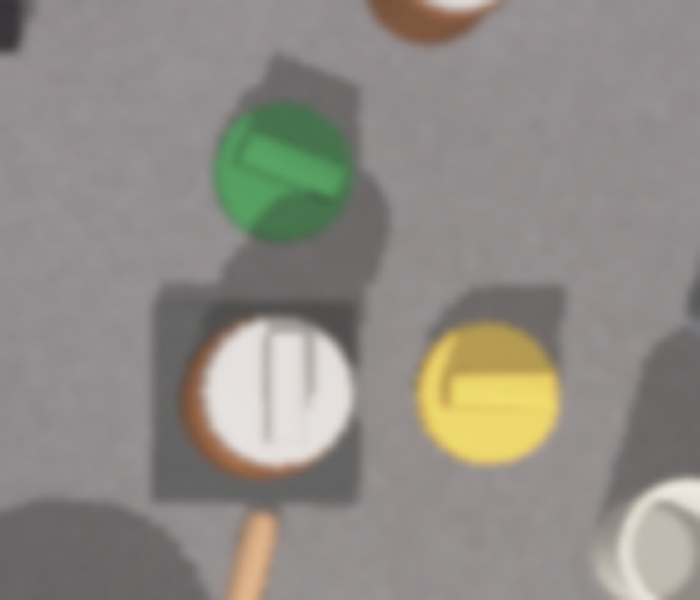

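```bash
python3 - <<'E'
from h import *
for n in ['scene','top']:
    d=np.load(n+'.npz'); w=d['w']
    roi=(w[...,0]>.38)&(w[...,0]<.72)&(w[...,1]>.1)&(w[...,1]<.37)
    for zl,zh in [(.002,.008),(.055,.0645),(.063,.067),(.1,.13),(.15,.18),(.18,.215)]:
        q=w[roi&(w[...,2]>zl)&(w[...,2]<zh)]
        if len(q)<15: print(n,zl,len(q)); continue
        print(n,zl,len(q),q.mean(0).round(3),q.min(0).round(3),q.max(0).round(3),cv2.minAreaRect(q[:,:2].astype(np.float32)*1000))
d=np.load('top.npz'); w=d['w']
cv2.imwrite('pics/box.png',cv2.resize(d['p'][190:330,140:320,::-1],None,fx=4,fy=4,interpolation=cv2.INTER_CUBIC))
for v in range(235,310,6):
    print(v,[f"{w[v,u,0]*1000:.0f},{w[v,u,1]*1000:.0f},{w[v,u,2]*1000:.0f}" for u in range(170,250,8)])
E
```

```text
scene 0.002 471 [0.538 0.234 0.004] [0.382 0.101 0.002] [0.72  0.366 0.008] ((550.5482177734375, 233.55117797851562), (265.7113342285156, 337.8338623046875), 89.701904296875)
scene 0.055 360 [0.51  0.235 0.06 ] [0.415 0.161 0.055] [0.72  0.332 0.064] ((566.9444580078125, 241.27886962890625), (164.76820373535156, 295.9835205078125), 85.83942413330078)
scene 0.063 148 [0.535 0.24  0.065] [0.415 0.161 0.063] [0.72  0.331 0.067] ((566.8541259765625, 240.53770446777344), (162.7829132080078, 295.1951599121094), 85.51065826416016)
scene 0.1 680 [0.621 0.269 0.113] [0.545 0.155 0.1  ] [0.72  0.368 0.13 ] ((617.7710571289062, 278.73724365234375), (266.2608337402344, 92.5875015258789), 43.42780685424805)
scene 0.15 417 [0.571 0.224 0.165] [0.55  0.156 0.15 ] [0.588 0.306 0.18 ] ((572.6099853515625, 230.42361450195312), (154.10829162597656, 11.745043754577637), 76.60183715820312)
scene 0.18 430 [0.573 0.225 0.194] [0.552 0.155 0.18 ] [0.592 0.303 0.206] ((572.5774536132812, 228.88278198242188), (151.06080627441406, 12.92998218536377), 77.82943725585938)
top 0.002 2233 [0.523 0.238 0.004] [0.38 
[... 2152 characters left out ...]
 ['479,354,-1', '478,324,36', '480,309,8', '480,288,4', '481,267,1', '482,246,2', '482,223,7', '483,203,-4', '480,174,53', '484,160,-5']
289 ['463,354,-3', '463,326,21', '464,309,5', '465,289,-4', '465,266,3', '466,245,1', '466,223,2', '467,203,-4', '466,177,30', '468,159,1']
295 ['447,352,-2', '447,328,11', '448,308,3', '448,287,3', '449,265,3', '450,246,-9', '450,222,5', '451,201,2', '451,180,3', '452,158,-0']
301 ['431,352,-4', '431,331,-6', '432,309,-3', '431,274,61', '433,265,2', '433,243,5', '434,222,2', '435,201,-1', '435,179,1', '436,158,1']
307 ['415,351,-6', '415,329,-4', '416,308,-3', '416,287,-5', '417,265,-3', '418,244,-6', '417,210,69', '418,197,17', '419,179,-2', '420,158,-6']
```

View pics/box.png

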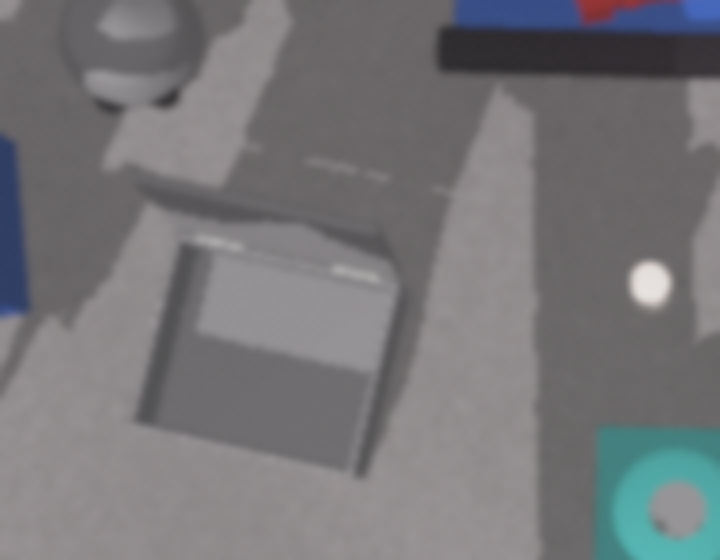

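```bash
python3 - <<'E'
from h import *
for n in ['scene','top']:
    w=np.load(n+'.npz')['w']
    roi=(w[...,0]>.39)&(w[...,0]<.60)&(w[...,1]>.13)&(w[...,1]<.345)
    q=w[roi&(w[...,2]>.085)&(w[...,2]<.213)]; 
    # lid plane
    c=q.mean(0); 
    for _ in range(4):
        u,s,vt=np.linalg.svd(q-q.mean(0),full_matrices=False); nn=vt[2]; r=(q-q.mean(0))@nn; q=q[abs(r)<2.5*r.std()+1e-4]
    nn=nn*np.sign(-nn[0]); print(n,'lid n',nn.round(3),q.mean(0).round(4),'yaw',np.degrees(np.arctan2(-nn[1],-nn[0])),'tilt',np.degrees(np.arcsin(nn[2])),r.std())
    yaw=np.arctan2(-nn[1],-nn[0])
    yaw=np.radians(-12)
    c,s=np.cos(yaw),np.sin(yaw)
    L=np.stack([w[...,0]*c+w[...,1]*s,-w[...,0]*s+w[...,1]*c,w[...,2]],-1)
    b=L[roi&(w[...,2]>.058)&(w[...,2]<.069)]
    print('rim pct x',np.percentile(b[:,0],[1,5,25,50,75,95,99]).round(3),'y',np.percentile(b[:,1],[1,5,25,50,75,95,99]).round(3))
    m=roi&(w[...,2]>.185)&(w[...,2]<.215); e=L[m]; print('top x',np.percentile(e[:,0],[2,50,98]).round(3),'y',np.percentile(e[:,1],[1,99]).round(3),'z',np.percentile(e[:,2],[50,95,99]).round(3))
    # yaw of -x rim
    im=np.abs(b[:,0]-np.percentile(b[:,0],3))<.012
    bb=w[roi&(w[...,2]>.058)&(w[...,2]<.069)][im]; print(len(bb),cv2.fitLine(bb[:,:2].astype(np.float32),cv2.DIST_HUBER,0,.001,.001).ravel())
E
```

```text
scene lid n [-0.976  0.196  0.092] [0.5696 0.2267 0.1477] yaw -11.373471909746625 tilt 5.289944990942949 0.0014091628382133035
rim pct x [0.364 0.365 0.369 0.42  0.496 0.503 0.504] y [0.267 0.268 0.271 0.297 0.357 0.411 0.416]
top x [0.509 0.514 0.517] y [0.27  0.417] z [0.197 0.205 0.206]
111 [0.18982565 0.98181784 0.4328229  0.26569274]
top lid n [-0.975  0.191  0.114] [0.5633 0.2316 0.158 ] yaw -11.08936788403885 tilt 6.555820902768885 0.001360307240031242
rim pct x [0.363 0.364 0.368 0.432 0.49  0.493 0.494] y [0.269 0.27  0.279 0.346 0.415 0.419 0.42 ]
top x [0.504 0.509 0.514] y [0.271 0.417] z [0.201 0.207 0.209]
92 [0.18994093 0.9817955  0.42621744 0.24537244]
```

```bash
cat > plan.py <<'E'
import sys; from h import *
# usage: plan x y z yaw [n]  -> rows of tool increments from measured pose, straight line
def plan(x,y,z,yaw,n=None,start=None):
    st=ctrl.get_state(); p=np.array(st['tool_pos'])*1000; w=st['tool_rot'][2]
    if start is not None: p=np.array(start[:3])*1000; w=start[3]
    d=np.array([x,y,z])*1000-p; t=(yaw-w+180)%360-180
    if n is None: n=int(max(np.ceil(np.linalg.norm(d)/52),np.ceil(abs(t)/9.5),1))
    rows=[];a=w
    for i in range(n):
        c,s=np.cos(np.radians(a)),np.sin(np.radians(a)); v=d/n
        rows.append([round(v[0]*c+v[1]*s,1),round(v[0]*s-v[1]*c,1),round(-v[2],1),round(-t/n,2)]); a+=t/n
    return rows
if __name__=='__main__':
    a=list(map(float,sys.argv[1:])); print(plan(*a[:4],n=int(a[4]) if len(a)>4 else None))
E
python3 - <<'E'
from h import *; from plan import plan
c=cap('wrist'); print(np.round(c['mount'],3).tolist(),c['st']['clock'])
s=c['st'];print(plan(.30,.47,.31,155))
print(plan(.5025,-.2405,.30,1,start=(.30,.47,.31,155)))
E
```

```text
[[0.0, -0.961, -0.275, 0.079], [1.0, 0.0, -0.001, -0.001], [0.001, -0.275, 0.961, -0.151], [0.0, 0.0, 0.0, 1.0]] 1.6
[[np.float64(-24.0), np.float64(-24.0), np.float64(-25.7), np.float64(-0.05)], [np.float64(-24.0), np.float64(-24.0), np.float64(-25.7), np.float64(-0.05)], [np.float64(-23.9), np.float64(-24.1), np.float64(-25.7), np.float64(-0.05)]]
[[np.float64(-28.5), np.float64(-32.8), np.float64(0.6), 9.06], [np.float64(-33.3), np.float64(-28.0), np.float64(0.6), 9.06], [np.float64(-37.3), np.float64(-22.4), np.float64(0.6), 9.06], [np.float64(-40.3), np.float64(-16.2), np.float64(0.6), 9.06], [np.float64(-42.4), np.float64(-9.7), np.float64(0.6), 9.06], [np.float64(-43.4), np.float64(-2.9), np.float64(0.6), 9.06], [np.float64(-43.3), np.float64(4.0), np.float64(0.6), 9.06], [np.float64(-42.1), np.float64(10.7), np.float64(0.6), 9.06], [np.float64(-39.9), np.float64(17.2), np.float64(0.6), 9.06], [np.float64(-36.7), np.float64(23.3), np.float64(0.6), 9.06], [np.float64(-32.6), np.float64(28.8), np.float64(0.6), 9.06], [np.float64(-27.6), np.float64(33.6), np.float64(0.6), 9.06], [np.float64(-22.0), np.float64(37.5), np.float64(0.6), 9.06], [np.float64(-15.8), np.float64(40.5), np.float64(0.6), 9.06], [np.float64(-9.2), np.float64(42.5), np.float64(0.6), 9.06], [np.float64(-2.4), np.float64(43.4), np.float64(0.6), 9.06], [np.float64(4.4), np.float64(43.2), np.float64(0.6), 9.06]]
```

>>> servo_tool(
  increments=[
    [[-24,-24,-25.7,0],[-24,-24,-25.7,0],[-24,-24,-25.7,0],[-28.5,-32.8,0.6,9],[-33.3,-28,0.6,9],[-37.3,-22.4,0.6,9],[-40.3,-16.2,0.6,9],[-42.4,-9.7,0.6,9]],
  ],
  jaw=0.2,
)

```text
clock: 2.65
tool_pos: [0.3598, 0.2596, 0.3072]
tool_rot: [180.0, -0.0, 109.6]
ft_force: [1.3, -0.1, -0.4]
grip_width: 0.0545
```

>>> servo_tool(
  increments=[
    [[-43.4,-2.9,0.6,9],[-43.3,4,0.6,9],[-42.1,10.7,0.6,9],[-39.9,17.2,0.6,9],[-36.7,23.3,0.6,9],[-32.6,28.8,0.6,9],[-27.6,33.6,0.6,9],[-22,37.5,0.6,9]],
  ],
)

```text
clock: 3.65
tool_pos: [0.4572, -0.0745, 0.3024]
tool_rot: [180.0, -0.0, 37.6]
ft_force: [1.1, -0.0, -0.0]
grip_width: 0.0543
```

```bash
python3 plan.py .47 -.2405 .24 1; python3 -c "
from h import *; print(ctrl.get_state())"
```

```text
[[np.float64(-22.8), np.float64(34.9), np.float64(15.6), np.float64(9.14)], [np.float64(-16.9), np.float64(38.0), np.float64(15.6), np.float64(9.14)], [np.float64(-10.7), np.float64(40.2), np.float64(15.6), np.float64(9.14)], [np.float64(-4.2), np.float64(41.4), np.float64(15.6), np.float64(9.14)]]
{'clock': 3.65, 'joint_positions': array([-1.66475454e+01,  1.10242436e+01,  9.28019738e+01,  3.85727943e-03,
        7.61483854e+01,  3.57996565e+01]), 'qd': array([-37.92302512,  12.72897268, -15.68658808,   0.08862046,
         2.99779488,  33.86640753]), 'joint_torque': array([ 7.22050488e+00, -6.29766369e+01, -3.63941717e+01, -1.27025507e-01,
       -3.41790219e-03, -2.06701107e+00]), 'tool_pos': array([ 0.45718391, -0.07447547,  0.30237798]), 'tool_rot': array([ 1.79981592e+02, -1.78940611e-02,  3.75518783e+01]), 'ft_force': array([ 1.13796577, -0.04187237, -0.03245586]), 'moment': array([-0.00072192,  0.11160536, -0.0012193 ]), 'grip_width': 0.05434335137885891}
```

>>> servo_tool(
  increments=[
    [[-22.8,34.9,15.6,9],[-16.9,38,15.6,9],[-10.7,40.2,15.6,9],[-4.2,41.4,15.6,9],[0,0,0,0],[0,0,0,0]],
  ],
)

```text
clock: 4.4
tool_pos: [0.471, -0.2386, 0.2399]
tool_rot: [-180.0, 0.0, 1.9]
ft_force: [0.5, -0.1, 0.3]
grip_width: 0.0547
```

```bash
python3 - <<'E'
from h import *
c=cap('wrist'); save(c,'w1.png'); w=world(c); print(c['st']['tool_pos'],c['st']['tool_rot'],c['st']['ft_force'])
roi=(w[...,0]>.44)&(w[...,0]<.56)&(w[...,1]>-.3)&(w[...,1]<-.18)&(c['depth']>0)
for zl,zh in [(.092,.104),(.122,.133)]:
    q=w[roi&(w[...,2]>zl)&(w[...,2]<zh)]
    print(len(q),q.mean(0).round(4),q.min(0).round(3),q.max(0).round(3),cv2.minAreaRect(q[:,:2].astype(np.float32)*1000))
    if zl>.1:
        b=(roi&(w[...,2]>zl)&(w[...,2]<zh)); u,s,vt=np.linalg.svd(q[:,:2]-q[:,:2].mean(0),full_matrices=False); print(np.degrees(np.arctan2(vt[0,1],vt[0,0])))
E
```

```text
[ 0.4710343  -0.23860344  0.23986629] [-1.79980028e+02  1.22436360e-02  1.90420752e+00] [ 0.4912375  -0.06532561  0.31527138]
4839 [ 0.5036 -0.2407  0.0974] [ 0.462 -0.279  0.092] [ 0.539 -0.203  0.104] ((500.5289306640625, -241.17984008789062), (75.65188598632812, 75.60184478759766), 52.69866943359375)
1860 [ 0.5018 -0.241   0.1262] [ 0.472 -0.25   0.122] [ 0.529 -0.232  0.129] ((500.5357666015625, -241.26795959472656), (56.03391647338867, 17.473529815673828), 1.6124218702316284)
-178.5088929706602
```

View pics/w1.png

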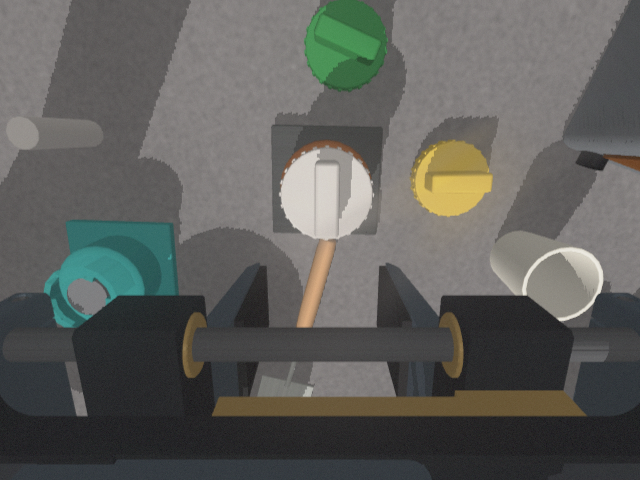

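>>> servo_tool(
  increments=[
    [[15.2,1.6,20,0.3],[15.2,1.6,30,0],[0,0,35,0],[0,0,20,0],[0,0,13,0],[0,0,0,0]],
  ],
  jaw=-0.3,
)

```text
clock: 5.2
tool_pos: [0.5016, -0.2405, 0.1217]
tool_rot: [-180.0, 0.0, 1.6]
ft_force: [1.2, -0.1, 0.1]
grip_width: 0.0318
```

>>> servo_tool(
  increments=[
    [[0,0,1.5,0],[0,0,0,0],[0,0,0,0],[0,0,0,0]],
  ],
  jaw=-1,
  force=30,
)

```text
clock: 5.7
tool_pos: [0.502, -0.2412, 0.1209]
tool_rot: [180.0, -0.1, 1.6]
ft_force: [0.4, 2.5, 5.8]
grip_width: 0.0179
```

>>> servo_tool(
  increments=[
    [[0,0,1.5,0],[0,0,1.5,0],[0,0,0,0]],
  ],
)

```text
clock: 6.08
tool_pos: [0.502, -0.2412, 0.1179]
tool_rot: [180.0, -0.1, 1.6]
ft_force: [-0.8, 3.1, 8.0]
grip_width: 0.0178
```

>>> servo_tool(
  increments=[
    [[0,0,1.5,0],[0,0,1.5,0],[0,0,0,0],[0,0,0,0]],
  ],
)

```text
clock: 6.58
tool_pos: [0.502, -0.2412, 0.1151]
tool_rot: [180.0, -0.1, 1.6]
ft_force: [-0.1, 3.0, 10.5]
grip_width: 0.0177
```

>>> servo_tool(
  increments=[
    [[0,0,0.8,0],[0,0,0,0]],
  ],
)

```text
clock: 6.82
tool_pos: [0.502, -0.2412, 0.1143]
tool_rot: [180.0, -0.1, 1.6]
ft_force: [-0.8, 3.4, 10.4]
grip_width: 0.0178
```

>>> servo_tool(
  increments=[
    [[0,0,0,-5],[0,0,0,-5],[0,0,0,0]],
  ],
)

```text
clock: 7.2
tool_pos: [0.5023, -0.2417, 0.1145]
tool_rot: [179.9, -0.1, 11.6]
ft_force: [-0.1, -0.3, 10.5]
grip_width: 0.0181
```

```bash
python3 - <<'E'
from h import *
c=cap('wrist'); save(c,'w2.png'); s=c['st'];print(s['tool_pos'],s['tool_rot'],s['ft_force'],s['moment'])
E
```

```text
[ 0.50233283 -0.2416503   0.11449179] [ 1.79912576e+02 -8.69579081e-02  1.16423582e+01] [-0.13202215 -0.32831738 10.50641925] [0.04103672 0.17627847 0.11262083]
```

View pics/w2.png

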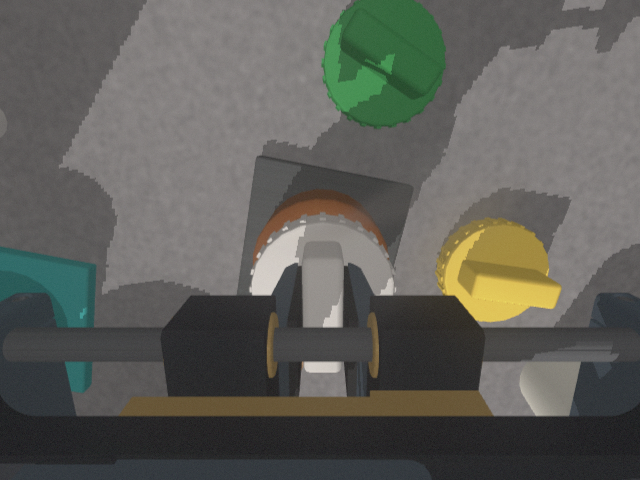

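>>> servo_tool(
  increments=[
    [[0,0,0,-7],[0,0,0,-7],[0,0,0,-7],[0,0,0,-7],[0,0,0,-7],[0,0,0,-7],[0,0,0,-7],[0,0,0,-2]],
  ],
)

```text
clock: 8.25
tool_pos: [0.5025, -0.2418, 0.1146]
tool_rot: [179.9, 0.0, 62.7]
ft_force: [0.3, 0.4, 10.2]
grip_width: 0.0182
```

>>> servo_tool(
  increments=[
    [[0,0,0,-1],[0,0,0,0]],
  ],
)

```text
clock: 8.5
tool_pos: [0.5025, -0.2418, 0.1145]
tool_rot: [179.9, 0.0, 63.6]
ft_force: [0.9, -0.3, 11.0]
grip_width: 0.0179
```

```bash
python3 - <<'E'
from h import *
c=cap('wrist'); save(c,'w3.png'); s=c['st'];print(s['tool_pos'],s['tool_rot'],s['ft_force'],s['moment'])
E
```

```text
[ 0.50245727 -0.24176049  0.11454068] [1.79859916e+02 1.75245632e-02 6.35715332e+01] [ 0.87304075 -0.28674294 10.96344479] [-0.00752056  0.06725077 -0.02068396]
```

View pics/w3.png

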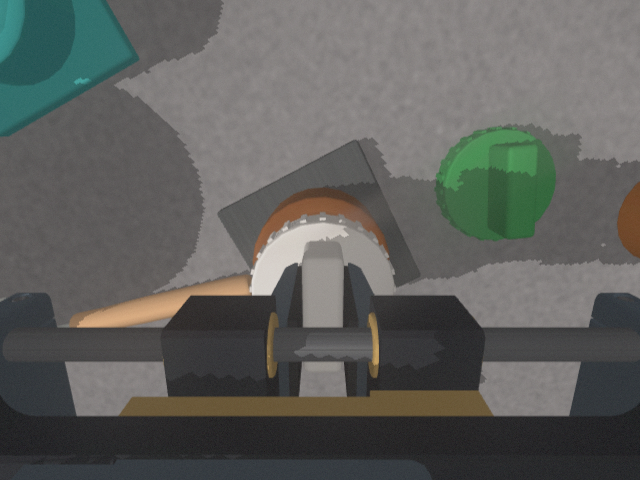

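Cap at (322,300) has turned 62° with the gripper (foot rotated relative to it). Release the pressure and lift straight up.

>>> servo_tool(
  increments=[
    [[0,0,-3,0],[0,0,-3,0],[0,0,-3,0],[0,0,-2,0],[0,0,0,0]],
  ],
)

```text
clock: 9.18
tool_pos: [0.5018, -0.2413, 0.1247]
tool_rot: [180.0, 0.0, 63.6]
ft_force: [1.4, -1.2, 3.1]
grip_width: 0.0176
```

>>> servo_tool(
  increments=[
    [[0,0,-4,0],[0,0,-6,0],[0,0,0,0]],
  ],
)

```text
clock: 9.55
tool_pos: [0.5017, -0.2412, 0.135]
tool_rot: [180.0, 0.0, 63.6]
ft_force: [0.9, 0.3, -1.1]
grip_width: 0.0175
```

>>> servo_tool(
  increments=[
    [[0,0,-15,0],[0,0,-30,0],[0,0,-50,0],[0,0,-60,0],[0,0,0,0]],
  ],
)

```text
clock: 10.18
tool_pos: [0.5033, -0.2421, 0.295]
tool_rot: [179.5, 0.0, 63.6]
ft_force: [0.0, 0.3, -0.6]
grip_width: 0.0179
```

```bash
python3 - <<'E'
from h import *
c=cap('wrist'); save(c,'w4.png'); s=c['st'];print(s['tool_pos'],s['tool_rot'],s['ft_force'],s['moment'])
c=cap('scene'); save(c,'s4.png',(150,150,350,350),3);w=world(c)
E
```

```text
[ 0.50333399 -0.24212673  0.29501777] [1.79510363e+02 4.44279983e-02 6.35615659e+01] [ 0.0471692   0.29145164 -0.64542187] [-0.07200846  0.04154284  0.02229633]
```

View pics/w4.png

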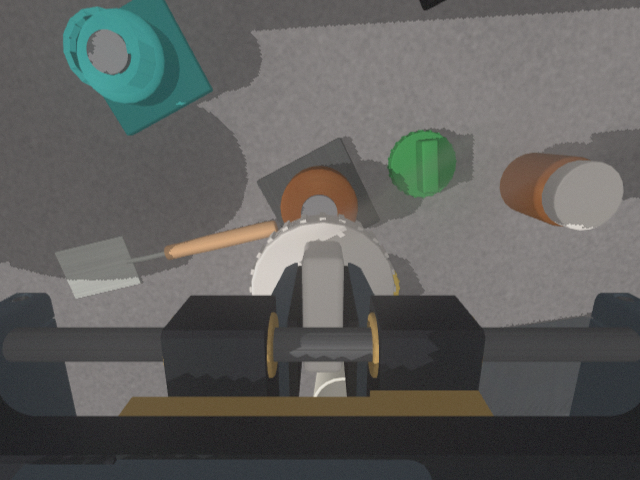

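View pics/s4.png

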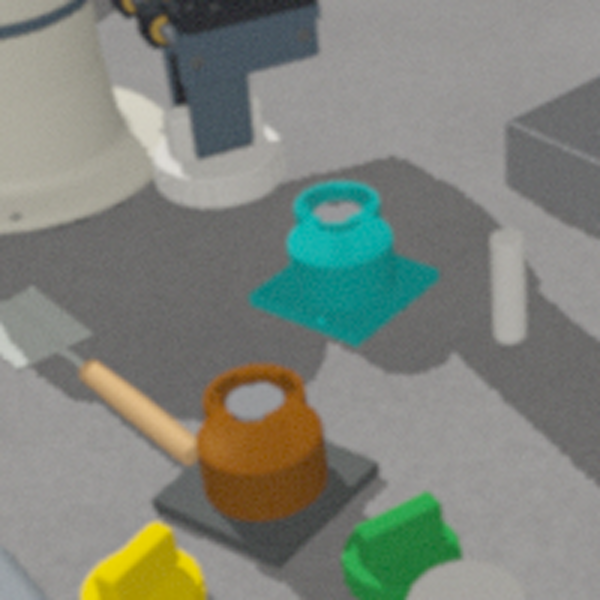

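```bash
python3 -c "
from plan import *
for r in plan(.482,.2475,.295,169,n=12): print([float(v) for v in r])"
```

```text
[35.7, -19.6, -0.4, -8.79]
[38.3, -13.9, -0.4, -8.79]
[40.0, -7.9, -0.4, -8.79]
[40.7, -1.7, -0.4, -8.79]
[40.5, 4.6, -0.4, -8.79]
[39.3, 10.7, -0.4, -8.79]
[37.2, 16.6, -0.4, -8.79]
[34.3, 22.1, -0.4, -8.79]
[30.5, 27.0, -0.4, -8.79]
[26.0, 31.4, -0.4, -8.79]
[20.9, 35.0, -0.4, -8.79]
[15.3, 37.8, -0.4, -8.79]
```

>>> servo_tool(
  increments=[
    [[35.7,-19.6,0,-8.8],[38.3,-13.9,0,-8.8],[40,-7.9,0,-8.8],[40.7,-1.7,0,-8.8],[40.5,4.6,0,-8.8],[39.3,10.7,0,-8.8],[37.2,16.6,0,-8.8],[34.3,22.1,0,-8.8]],
  ],
)

```text
clock: 11.28
tool_pos: [0.4874, 0.0859, 0.2884]
tool_rot: [-179.9, -0.1, 134.2]
ft_force: [1.2, 0.4, -1.5]
grip_width: 0.0177
```

>>> servo_tool(
  increments=[
    [[30.5,27,0,-8.8],[26,31.4,0,-8.8],[20.9,35,0,-8.8],[15.3,37.8,0,-8.8],[0,0,0,0],[0,0,0,0]],
  ],
)

```text
clock: 12.02
tool_pos: [0.481, 0.247, 0.2886]
tool_rot: [-179.9, -0.1, 169.1]
ft_force: [0.6, -0.6, -1.3]
grip_width: 0.0178
```

```bash
python3 - <<'E'
from h import *
c=cap('wrist'); save(c,'w5.png'); s=c['st'];print(s['tool_pos'],s['tool_rot'],s['ft_force'])
w=world(c)
yaw=np.radians(-11); cc,ss=np.cos(yaw),np.sin(yaw)
roi=(w[...,0]>.39)&(w[...,0]<.60)&(w[...,1]>.13)&(w[...,1]<.345)&(c['depth']>0)&(w[...,2]>.058)&(w[...,2]<.069)
L=np.stack([w[...,0]*cc+w[...,1]*ss,-w[...,0]*ss+w[...,1]*cc],-1)[roi]
print(roi.sum(),np.percentile(L,[1,3,50,97,99],axis=0).round(4))
q=w[roi][L[:,0]<np.percentile(L[:,0],2)+.006]; print(len(q),cv2.fitLine(q[:,:2].astype(np.float32),cv2.DIST_HUBER,0,.001,.001).ravel())
p=s['tool_pos']; print('tcp in box frame',p[0]*cc+p[1]*ss,-p[0]*ss+p[1]*cc)
E
```

```text
[0.4810181  0.24698155 0.28859881] [-1.79919976e+02 -9.64983049e-02  1.69101411e+02] [ 0.59302208 -0.6244174  -1.27042999]
1610 [[0.368  0.2621]
 [0.3685 0.2626]
 [0.3871 0.3477]
 [0.4746 0.4113]
 [0.4816 0.4116]]
676 [0.19466054 0.98087066 0.42789835 0.26154602]
tcp in box frame 0.42505413778393303 0.33422638743670996
```

View pics/w5.png

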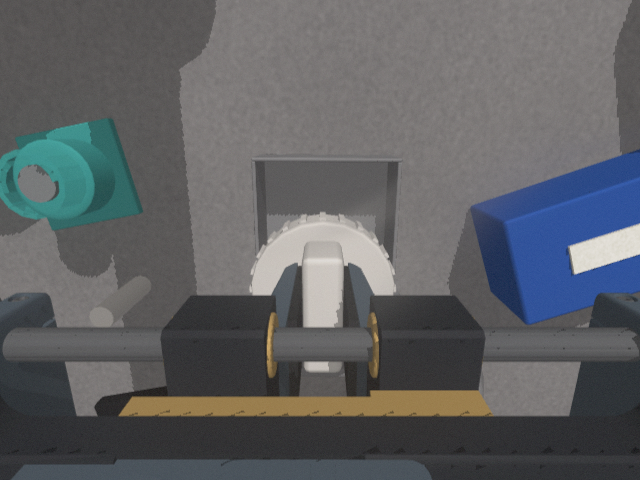

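>>> servo_tool(
  increments=[
    [[0,3,40,0],[0,0,50,0],[0,0,50,0],[0,0,50,0],[0,0,30,0],[0,0,12,0],[0,0,0,0],[0,0,0,0]],
  ],
)

```text
clock: 13.08
tool_pos: [0.4829, 0.2505, 0.0587]
tool_rot: [179.9, 0.1, 169.1]
ft_force: [-0.8, -0.1, -1.5]
grip_width: 0.018
```

>>> servo_tool(
  increments=[
    [[0,0,3,0],[0,0,3,0],[0,0,2,0],[0,0,1,0],[0,0,0,0]],
  ],
)

```text
clock: 13.7
tool_pos: [0.4821, 0.2504, 0.049]
tool_rot: [180.0, 0.0, 169.2]
ft_force: [-3.2, -2.2, 12.4]
grip_width: 0.0175
```

>>> servo_tool(
  increments=[
    [[0,0,-0.8,0],[0,0,0,0]],
  ],
)

```text
clock: 13.95
tool_pos: [0.4822, 0.2505, 0.0493]
tool_rot: [180.0, 0.0, 169.2]
ft_force: [0.1, 1.1, -0.1]
grip_width: 0.0177
```

>>> servo_tool(
  increments=[
    [[0,0,0,0],[0,0,0,0],[0,0,0,0]],
  ],
  jaw=-0.3,
)

```text
clock: 14.32
tool_pos: [0.4822, 0.2505, 0.0493]
tool_rot: [-180.0, -0.0, 169.2]
ft_force: [0.2, -1.2, 0.5]
grip_width: 0.0317
```

>>> servo_tool(
  increments=[
    [[0,0,-10,0],[0,0,-20,0],[0,0,-50,0],[0,0,-55,0],[0,0,-55,0],[0,0,-40,0],[0,0,0,0]],
  ],
)

```text
clock: 15.2
tool_pos: [0.4833, 0.2509, 0.283]
tool_rot: [179.8, 0.3, 169.2]
ft_force: [-0.1, 1.0, 0.4]
grip_width: 0.0319
```

```bash
python3 - <<'E'
from h import *
c=cap('wrist'); save(c,'w6.png'); s=c['st'];print(s['tool_pos'],s['tool_rot'],s['ft_force'],s['clock'])
c=cap('scene'); save(c,'s6.png',(290,90,490,270),4)
c=cap('top'); save(c,'t6.png')
E
```

```text
[0.48329596 0.25093072 0.28304851] [179.8113786    0.30230984 169.16270728] [-0.11341365  0.97110559  0.44389237] 15.2
```

View pics/w6.png

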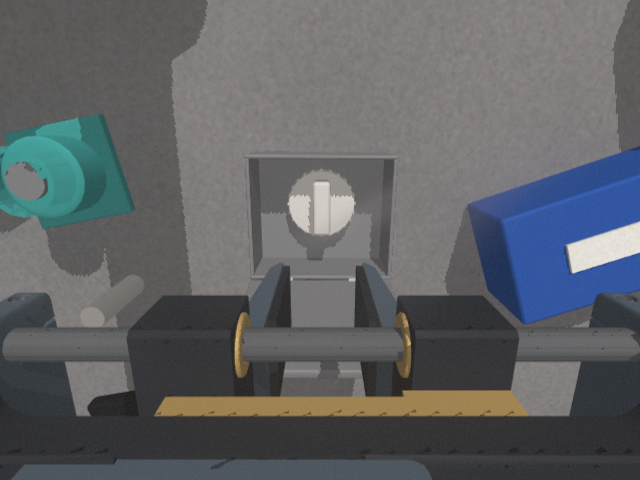

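View pics/s6.png

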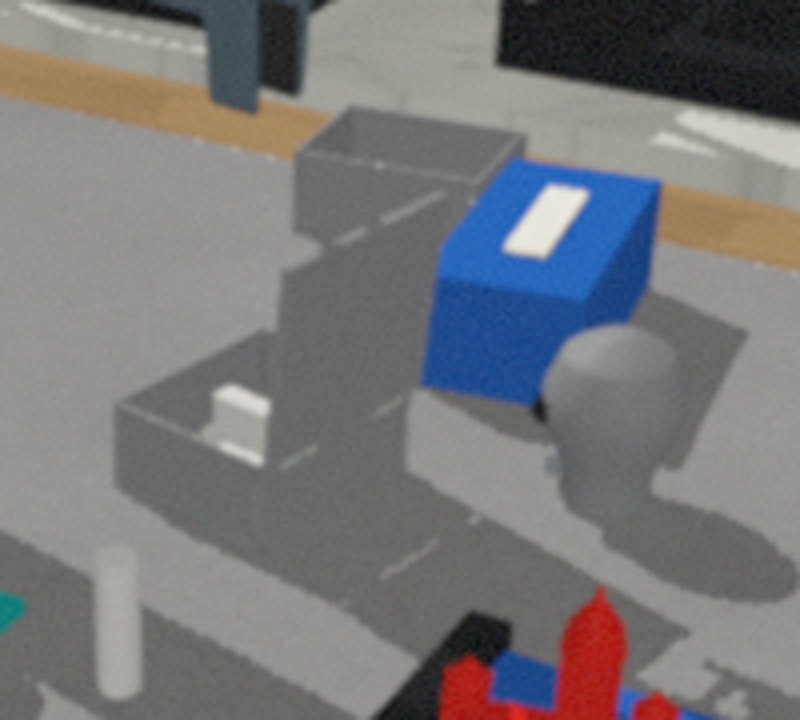

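>>> servo_tool(
  increments=[
    [[-40,-1,-5,0],[-45,0,0,0],[-40,0,0,0],[0,0,0,0],[0,0,50,0],[0,0,43,0],[0,0,0,0]],
  ],
  jaw=-1,
  force=20,
)

```text
clock: 16.23
tool_pos: [0.6019, 0.2255, 0.1878]
tool_rot: [-179.8, -0.4, 169.2]
ft_force: [0.2, 1.0, -0.2]
grip_width: 0.0002
```

```bash
python3 - <<'E'
from h import *
s=ctrl.get_state();print(s['tool_pos'],s['tool_rot'],s['ft_force'],s['clock'])
c=cap('scene'); save(c,'s7.png',(290,70,510,260),3.6)
E
```

```text
[0.60187959 0.22548021 0.18781166] [-179.808753     -0.40267824  169.17040256] [ 0.15065941  0.98765773 -0.23187351] 16.225
```

View pics/s7.png

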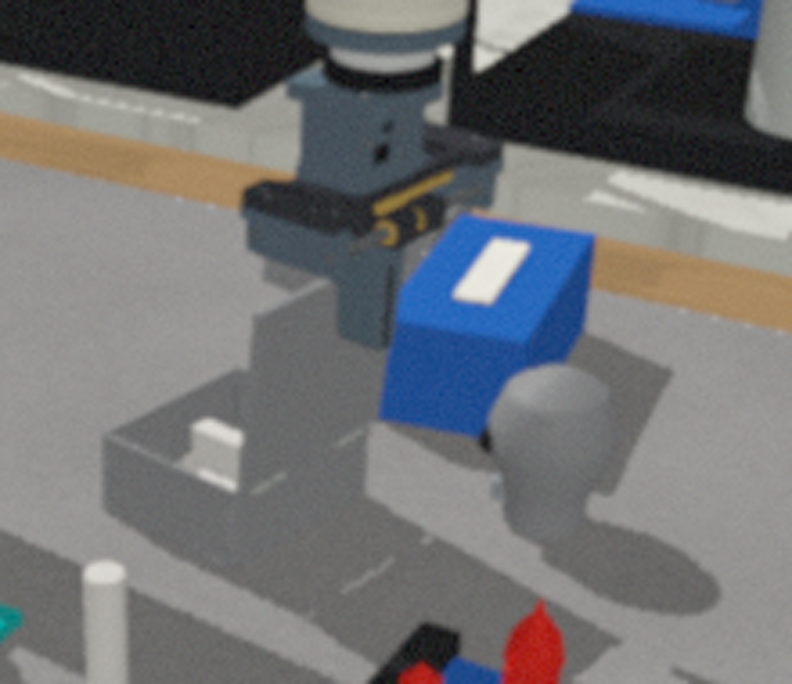

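>>> servo_tool(
  increments=[
    [[13,0,0,0],[13,0,0,0],[15,0,0,0],[14,0,1,0],[14,0,4,0],[13,0,5,0]],
  ],
)

```text
clock: 17.02
tool_pos: [0.5231, 0.2416, 0.1811]
tool_rot: [-180.0, -0.0, 169.2]
ft_force: [2.1, 0.0, -0.2]
grip_width: 0.0003
```

>>> servo_tool(
  increments=[
    [[12,0,7,0],[12,0,8,0],[10,0,10,0],[9,0,11,0]],
  ],
)

```text
clock: 17.52
tool_pos: [0.4813, 0.2495, 0.1445]
tool_rot: [-180.0, -0.0, 169.2]
ft_force: [0.4, 0.4, 0.4]
grip_width: 0.0004
```

```bash
python3 - <<'E'
from h import *
s=ctrl.get_state();print(s['tool_pos'],s['tool_rot'],s['ft_force'],s['clock'])
c=cap('scene'); save(c,'s8.png',(290,70,510,260),3.6)
E
```

```text
[0.48128995 0.24951733 0.14449414] [-1.79990789e+02 -8.70496751e-03  1.69159845e+02] [0.4144802  0.36571153 0.40592238] 17.525
```

View pics/s8.png

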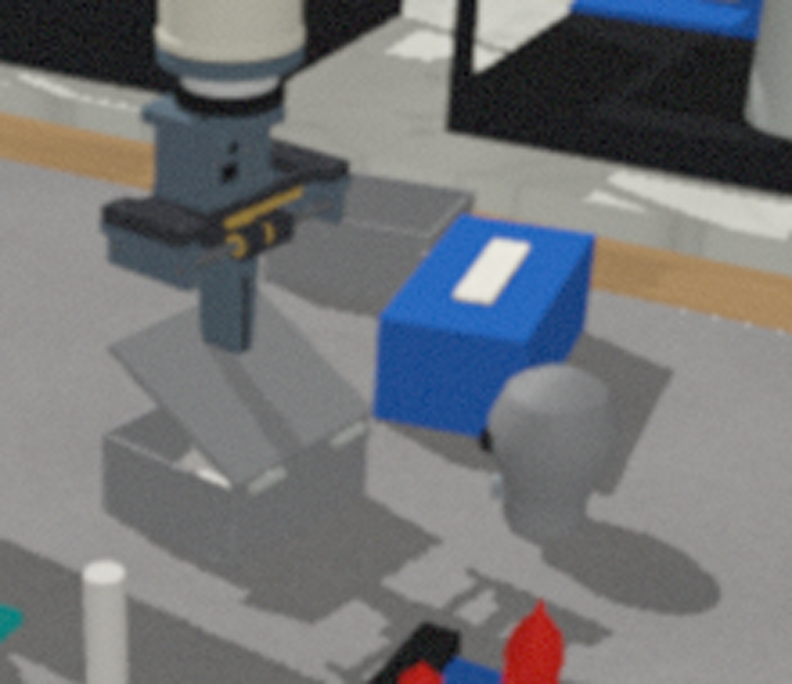

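The lid (crop ~ (230,380)) is going down with the finger on its outer face. Continue.

>>> servo_tool(
  increments=[
    [[7,0,12,0],[6,0,13,0],[4,0,10,0],[2,0,8,0],[0,0,0,0]],
  ],
)

```text
clock: 18.2
tool_pos: [0.4629, 0.2529, 0.1017]
tool_rot: [-180.0, -0.1, 169.2]
ft_force: [0.0, -0.5, 0.4]
grip_width: 0.0003
```

>>> servo_tool(
  increments=[
    [[0,0,3,0],[0,0,2,0],[0,0,1,0],[0,0,0,0]],
  ],
)

```text
clock: 18.7
tool_pos: [0.4633, 0.253, 0.0963]
tool_rot: [-180.0, 0.0, 169.2]
ft_force: [-0.4, -0.2, 0.3]
grip_width: -0.0003
```

>>> servo_tool(
  increments=[
    [[0,0,2,0],[0,0,1,0],[0,0,1,0],[0,0,0,0]],
  ],
)

```text
clock: 19.2
tool_pos: [0.4633, 0.253, 0.0927]
tool_rot: [180.0, 0.0, 169.2]
ft_force: [-2.7, -1.3, 10.2]
grip_width: 0.0001
```

>>> servo_tool(
  increments=[
    [[0,0,1,0],[0,0,0.5,0],[0,0,0,0]],
  ],
)

```text
clock: 19.58
tool_pos: [0.4633, 0.2531, 0.0924]
tool_rot: [180.0, 0.1, 169.2]
ft_force: [-9.2, -2.9, 37.3]
grip_width: 0.0005
```

>>> servo_tool(
  increments=[
    [[0,0,-3,0],[0,0,-20,0],[0,0,-50,0],[0,0,-50,0],[0,0,-50,0],[0,0,-30,0],[0,0,0,0],[0,0,0,0]],
  ],
)

```text
clock: 20.58
tool_pos: [0.4629, 0.2529, 0.2931]
tool_rot: [-180.0, -0.0, 169.2]
ft_force: [-0.0, -0.8, -1.6]
grip_width: 0.0006
```

>>> servo_tool(
  increments=[
    [[-40,0,0,0],[-40,0,0,0],[-40,0,0,0],[0,0,0,0],[0,0,0,0]],
  ],
)

```text
clock: 21.2
tool_pos: [0.5804, 0.2304, 0.2925]
tool_rot: [-179.9, -0.1, 169.1]
ft_force: [-0.2, -0.4, -0.1]
grip_width: 0.0004
```

```bash
python3 - <<'E'
from h import *
s=ctrl.get_state();print(s['tool_pos'],s['ft_force'],s['clock'])
a={n:np.load(n+'.npz')['p'] for n in['scene','top']}
for n in ['scene','top']:
    c=cap(n); save(c,n+'9.png'); w=world(c)
    cc,ss=np.cos(np.radians(-11.2)),np.sin(np.radians(-11.2))
    Lx=w[...,0]*cc+w[...,1]*ss; Ly=-w[...,0]*ss+w[...,1]*cc
    m=(Lx>.37)&(Lx<.49)&(Ly>.28)&(Ly<.395)&(w[...,2]>.04)&(w[...,2]<.15)&(c['depth']>0); q=w[m]
    A=np.c_[Lx[m],Ly[m],np.ones(m.sum())]; print(n,m.sum(),np.linalg.lstsq(A,q[:,2],rcond=None)[0].round(4),np.median(q[:,2]))
    for k in ['gluestick','bust','model','plainjar','cup','scraper']: print(k,[(np.round(r['point'],3).tolist(),round(r['conf'],2)) for r in ctrl.spot_in(n,k)][:1])
c=cap('wrist'); save(c,'w9.png')
E
```

```text
[0.58039019 0.23035278 0.29248401] [-0.20306656 -0.39934804 -0.0851408 ] 21.2
scene 939 [0.0011 0.0024 0.0715] 0.07275914600920348
gluestick [([0.552, -0.011, 0.053], 0.95)]
bust [([0.709, 0.315, 0.074], 0.93)]
model [([0.816, -0.013, 0.037], 0.62)]
plainjar [([0.746, -0.356, 0.071], 0.75)]
cup [([0.404, -0.439, 0.069], 0.84)]
scraper [([0.249, -0.217, 0.001], 0.73)]
top 645 [0.0006 0.002  0.0707] 0.07171191062459567
gluestick [([0.537, -0.001, 0.092], 0.45)]
bust [([0.726, -0.324, 0.104], 0.68)]
model []
plainjar [([0.728, -0.327, 0.104], 0.88)]
cup [([0.421, -0.467, 0.042], 0.9)]
scraper [([0.236, -0.207, 0.004], 0.86)]
```

View pics/scene9.png

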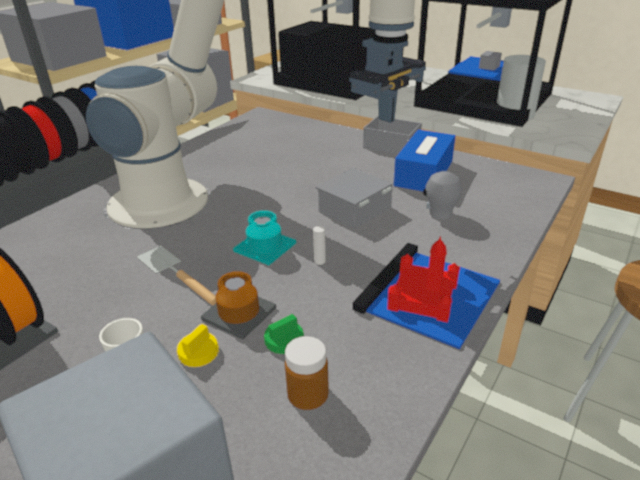

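View pics/w9.png

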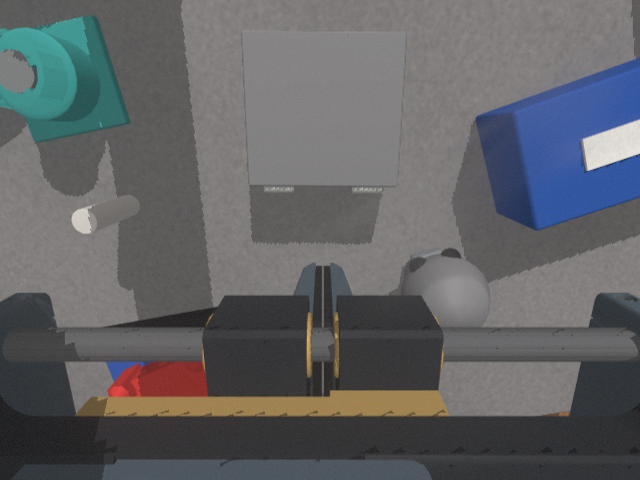

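The lid is flat (slope about 0.001, top at 72–73 mm), the jar at (238,298) is open, and the other things have not moved. I'm handing in.

```bash
python3 -c "
from h import *; print(ctrl.job_done())"
```

```text
the job is handed in; nothing more can be done
None
```

The cap is off the amber jar and standing upright, bar up, in the grey box with the lid fully closed. I handed the job in at about 22 s on the robot's clock, with the gripper clear of everything.

- **Cap:** I pressed it down to about 10–11 N, turned it 62° anticlockwise and lifted it straight off. The pictures taken after I let go show it upright near the middle of the box. Its position was not checked again once the lid covered it.
- **Lid:** I pushed it down from behind with closed fingers. The last depth check put its top at 72–73 mm, with a slope of about 0.001 rad. The final press briefly read 37 N at the fingertips, more than I intended but below the limits.
- **Bystanders:** The scene camera found all six within about 4 mm of where they started. The overhead camera missed the model, and its "bust" result was really the plain jar, so I relied on the scene picture for those two. The green, yellow and turquoise look-alikes were not touched and look unmoved.

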